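# Pull-test the fixture pins and draw the unretained ones

## Task

One or two of the three D-handled pins in the steel fixture block have lost their hidden retainers. Going from the left handle to the right, tug each one straight out with a steady pull of about 15 N for a moment, never more than 25 N: leave a pin that holds at home with its handle let go, but draw a pin that slides right out to its stop and leave it there, not pushed back in, for repair. Do not shift the short tube and the drilled block standing near by.

Things in the scene. Friction and masses are not known exactly. Their poses are not given: they have to be found in the camera images.
- bar_left (a point): Middle of the cross bar of the left D-handle (as the robot sees it; left is +y): a level loop of 10 mm steel bar, 76 mm wide outside, 50 mm above the table. Its opening, free to hook fingers into from above, is 56 mm wide (y) and 48 mm deep, from the cross bar towards +x. Axes as the fixture: -x is the pull direction, along the pin. Moves with the handle.
- pin_left (a joint): How far the left pin is out of the block, m: 0 fully home, 0.045 at its stop. If nothing retains it, about 6 N slides it out and it stays where it is left. A retained pin has 2 to 4 mm of play and then holds.
- handle_left (a joint): How far the left handle is stretched out of its pin on its spring, m: 0 at rest; the spring pulls it back. It takes 3 N to start and 1 N more per mm: 0.012 is a pull of 15 N, 0.022 of 25 N, 0.030 its limit. The cross bar advances by this plus the pin's travel.
- bar_mid (a point): Middle of the cross bar of the middle D-handle (as the robot sees it; left is +y): a level loop of 10 mm steel bar, 76 mm wide outside, 50 mm above the table. Its opening, free to hook fingers into from above, is 56 mm wide (y) and 48 mm deep, from the cross bar towards +x. Axes as the fixture: -x is the pull direction, along the pin. Moves with the handle.
- pin_mid (a joint): How far the middle pin is out of the block, m: 0 fully home, 0.045 at its stop. If nothing retains it, about 6 N slides it out and it stays where it is left. A retained pin has 2 to 4 mm of play and then holds.
- handle_mid (a joint): How far the middle handle is stretched out of its pin on its spring, m: 0 at rest; the spring pulls it back. It takes 3 N to start and 1 N more per mm: 0.012 is a pull of 15 N, 0.022 of 25 N, 0.030 its limit. The cross bar advances by this plus the pin's travel.
- bar_right (a point): Middle of the cross bar of the right D-handle (as the robot sees it; left is +y): a level loop of 10 mm steel bar, 76 mm wide outside, 50 mm above the table. Its opening, free to hook fingers into from above, is 56 mm wide (y) and 48 mm deep, from the cross bar towards +x. Axes as the fixture: -x is the pull direction, along the pin. Moves with the handle.
- pin_right (a joint): How far the right pin is out of the block, m: 0 fully home, 0.045 at its stop. If nothing retains it, about 6 N slides it out and it stays where it is left. A retained pin has 2 to 4 mm of play and then holds.
- handle_right (a joint): How far the right handle is stretched out of its pin on its spring, m: 0 at rest; the spring pulls it back. It takes 3 N to start and 1 N more per mm: 0.012 is a pull of 15 N, 0.022 of 25 N, 0.030 its limit. The cross bar advances by this plus the pin's travel.
- fixture: Steel block 90 mm deep (x), 280 wide (y), 75 high; origin at the centre of its underside. Its front looks along its own -x, to the robot; three level pins 100 mm apart stick out there, 50 mm above the table, each with a D-handle, cross bar 73 mm before the face. One or two pins lack the retainer hidden inside. A fixed bench vice 250 mm high stands past its right end (y -0.2 to 0): go round.
- tube_stub: Bystander: short upright steel tube, 45 mm diameter, 62 mm high, in front of the right end of the fixture; origin at its underside.
- drilled_block: Bystander: dark steel block 50 x 62 x 36 mm in front of the left end of the fixture; origin at its underside.

How it is judged:
On the way, in this order (a step that is already met when the one before it is completed fails the run):
1. the left pin is tugged: either it holds a pull of at least 11 N (handle stretched over 8 mm) for 0.3 s while less than 7 mm out, or it is drawn more than 38 mm out (((value of joint handle_left above 0.008 m and value of joint pin_left below 0.007 m) or value of joint pin_left above 0.038 m)), for 0.3 s.
2. the middle pin is tugged: either it holds a pull of at least 11 N (handle stretched over 8 mm) for 0.3 s while less than 7 mm out, or it is drawn more than 38 mm out (((value of joint handle_mid above 0.008 m and value of joint pin_mid below 0.007 m) or value of joint pin_mid above 0.038 m)), for 0.3 s.
3. the right pin is tugged: either it holds a pull of at least 11 N (handle stretched over 8 mm) for 0.3 s while less than 7 mm out, or it is drawn more than 38 mm out (((value of joint handle_right above 0.008 m and value of joint pin_right below 0.007 m) or value of joint pin_right above 0.038 m)), for 0.3 s.
At the end, for the whole second after the job is handed in: Every pin has been tugged, left to right; each pin that held is home (less than 7 mm out), each pin that slid stands out at its stop (more than 38 mm of 45 mm), and every handle is let go (stretched less than 3 mm) ((value of joint pin_left below 0.007 m or value of joint pin_left above 0.038 m) and value of joint each of handle_left, handle_mid, handle_right below 0.003 m and (value of joint pin_mid below 0.007 m or value of joint pin_mid above 0.038 m) and (value of joint pin_right below 0.007 m or value of joint pin_right above 0.038 m)); the robot touches nothing.
It fails at once if a handle is pulled with more than about 25 N (stretched over 22 mm) (value of joint any of handle_left, handle_mid, handle_right above 0.022 m).
It fails at once if a pin that has slid out is pushed back in (moves inward while 10 to 34 mm out) ((value of joint pin_left between 0.01 and 0.034 m and velocity of joint pin_left below -0.02 m/s) or (value of joint pin_mid between 0.01 and 0.034 m and velocity of joint pin_mid below -0.02 m/s) or (value of joint pin_right between 0.01 and 0.034 m and velocity of joint pin_right below -0.02 m/s)).
It fails at once if the tube or the drilled block is moved by more than 20 mm (distance of any of tube_stub, drilled_block from where it was at the start of the episode above 0.02 m).
It also fails if it takes over 64 s, if anything falls off the work surface, if the arm or the gripper's body presses on something with over 40 N, if the wrist force passes 120 N, or if a joint passes its speed limit or range.

## Robot

A 6-joint arm with a two-finger parallel gripper is mounted at the origin on the work surface; the furniture and walls round the work are solid. World frame = base frame: x ahead of the robot, y to its left, z up, the work surface at z = 0. Lengths are in m, angles in rad, forces in N, time in s.
With the tool pointing down it reaches from about 0.275 to 0.725 m from the base axis. Payload 5.6 kg.
Tool frame: the origin (TCP) lies on the mounting face of the last link; the fingertips stand 173 mm ahead of it and the grasp point (between the pads) lies 155 mm ahead of it (bot.tcp_to_grasp is the distance from the TCP to the grasp point, in m); y points along the fingers, z is the direction in which the jaws open and shut, and the axes are right-handed (so a half turn about y gives the same grasp; the last joint's range is limited). The gripper opens to 85 mm and grips with 20 to 120 N. Pads are 22 mm wide; open, the fingers measure 114 mm over their backs; the gripper's body (76 mm by 85 mm) begins 54 mm behind the grasp point. The pads swing forward as they close: fully open they stand 13 mm farther back than shut.
Start: joints at [-0.937, 0.255, 0.108, 0, -1.424, -0.285], TCP at [0.188, -0.517, 0.405] pointing down, gripper open.
Joint ranges: [-2.95, 2.95], [-1.21, 1.97], [-1.09, 1.5], [-2.87, 1.71], [-2.94, -0.07], [-3.05, 3.05]. Speed limits (rad/s): [2.57, 2.57, 3.14, 3.14, 3.14, 3.14].

## Interface

Orientations are given as a unit quaternion [w, x, y, z].
In Python, from bench import bot, grab_frame, camera_model, order gives the robot as it stands.
- The arm moves only by the tool apply_moves, never from a script. Its argument "commands" is a list of rows, each an object with "gripper": the opening in per cent of the stroke, from 0 (shut) to 100 (fully open); "dp": the shift along the tool's x, y, z in mm, a list of three; "spin": the turn about the tool's y in degrees. A call has 1 to 20 rows; each row is the pose to reach, as a shift and turn from the pose measured when the call began, along the tool's axes at that moment; what a row does not reach only later rows make up. A row lasts 1/8 s, in which the tool goes at most 62.5 mm and 10.7 degrees, less where a joint would pass 70% of its speed; a pose out of reach is approached as far as the arm can. A call with a gripper value outside its range is refused whole. The fingers move at their own pace and stop on an object; "squeeze" is the grip in N (left out, the last holds). Time passes only in rows, so rows that repeat a pose let the fingers close. It gives the time, the measured TCP pose, the force and the opening at its end, in the units of the state.
- bot.get_obs(): the state, without advancing time (a new reading comes with each control period).
- grab_frame(name): name is "scene" or "top"; returns the picture (400x640x3 uint8, red, green, blue); there is no depth.
- camera_model(name): a dict with "camera_matrix" (3x3 intrinsics, pixels), "k1" (the pictures are not rectified: a ray, as slopes to the right and down, at radius r is drawn at 1 + k1 r^2 times it, then the intrinsics apply), "R" (3x3) and "t" (3): a world point X has camera coordinates R X + t. Camera axes: x right, y down, z forward; pixel columns grow to the right and rows downward; lengths in m; the calibration is good to about 2 mm. A picture is of the moment at which its call begins. camera_model takes no time and is no camera call.
- order.job_done(): hands the job in, once; it reports no verdict.
The state is a dict: "clock": time; "q": joint angles; "dq": joint speeds; "effort": joint torques, N m; "position": TCP position; "eef_rot": TCP orientation; "wrist_force": force on the tool from outside, world axes, zero at the start; "ft_torque": the same for the moment, N m; "finger_gap": opening from 0.0 (shut) to 1.0 (fully open).
Only numpy, scipy, OpenCV 4.12 (cv2) and the standard library are available. Lean on these libraries where they do the work, as an engineer would, in place of code of your own. Each camera call takes 0.05 s, during which the arm holds its last target.

## Working session

There is one attempt and no reset: what is moved stays moved. The work goes in short steps, Python scripts to look and compute and a tool call to move; the robot and the scene stay as the last step left them, time stands still between calls to the robot, and variables do not carry over. Pictures are saved under pics/ and viewed, and the job is handed in when it is done.

Besides the shell and the picture viewer there is one more tool, called after "Emit:" as name([rows], argument=value, ...), one row to a line, values as JSON. apply_moves: Moves the arm, as the interface text tells. Its arguments: {"type":"object","properties":{"commands":{"type":"array","items":{"type":"object","properties":{"gripper":{"type":"number"},"dp":{"type":"array","items":{"type":"number"}},"spin":{"type":"number"}}}},"squeeze":{"type":"number"}},"required":["commands"]}

```bash
mkdir -p pics; ls; python3 - <<'E'
from bench import bot, grab_frame, camera_model, order
import cv2
for n in("scene","top"):
    cv2.imwrite(f"pics/{n}0.png",grab_frame(n)[:,:,::-1])
    m=camera_model(n);print(n,m)
print(bot.get_obs(),bot.tcp_to_grasp)
E
```

```text
pics
scene {'camera_matrix': array([[474.30285301,   0.        , 320.71798948],
       [  0.        , 474.30285301, 195.57960265],
       [  0.        ,   0.        ,   1.        ]]), 'k1': 0.011744460106156516, 'R': array([[-0.75520138, -0.65535492,  0.01344642],
       [-0.47084076,  0.52807539, -0.70671449],
       [ 0.45604809, -0.54004288, -0.70737107]]), 't': array([0.50737397, 0.1887779 , 0.97729387])}
top {'camera_matrix': array([[446.29754559,   0.        , 326.19148553],
       [  0.        , 446.29754559, 193.66055736],
       [  0.        ,   0.        ,   1.        ]]), 'k1': -0.04996376981039593, 'R': array([[ 2.57616759e-02, -9.99667949e-01, -5.71925530e-04],
       [-9.98704431e-01, -2.57117224e-02, -4.39131674e-02],
       [ 4.38838808e-02,  1.70246135e-03, -9.99035188e-01]]), 't': array([0.17967989, 0.49866366, 0.97488905])}
{'clock': 0.1, 'q': array([-9.37435300e-01,  2.55673497e-01,  1.07153016e-01, -4.10385159e-04,
       -1.42388652e+00, -2.84569640e-01]), 'dq': array([ 3.82182569e-05, -2.61368913e-03,  2.92254804e-03,  1.81768057e-03,
       -2.40331773e-03, -7.59615214e-04]), 'effort': array([-3.30990290e-03, -3.87604308e+01,  2.38469660e+01,  5.37795827e+00,
       -3.88873290e-03, -6.45199350e-06]), 'position': array([ 0.18796603, -0.51673281,  0.40390289]), 'eef_rot': array([ 0.69695865, -0.69581044, -0.12254755,  0.12279479]), 'wrist_force': array([-0.01416928, -0.68217896,  0.43494652]), 'ft_torque': array([-0.00546749, -0.0190403 , -0.01460139]), 'finger_gap': 0.9980042982822144} 0.1547
```

View pics/scene0.png

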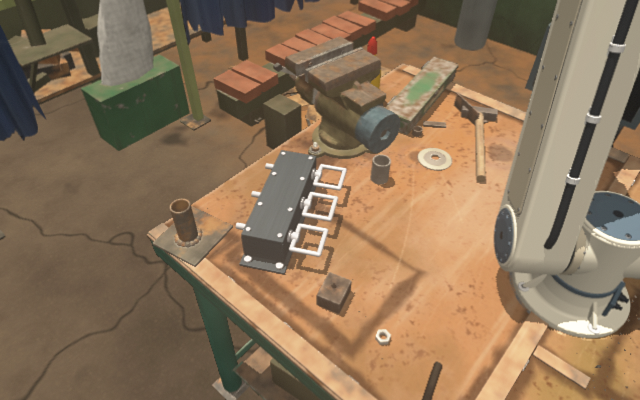

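View pics/top0.png

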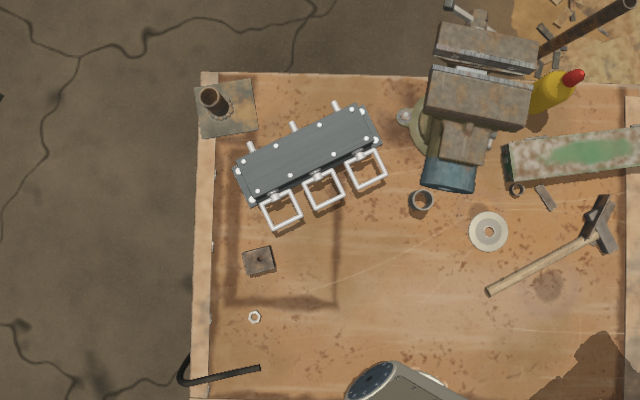

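The scene view shows the dark fixture with three white D-handles at about (310,240), (320,207) and (330,177). In the top view they are at (281,210), (324,189) and (366,169). The tube is at (422,200) and the block at (259,261) in the top view. The vice is past the right end.

```bash
cat > h.py <<'E'
import numpy as np,cv2
from bench import bot, grab_frame, camera_model
def ray(n,px):
    m=camera_model(n);K=m['camera_matrix']
    p=np.atleast_2d(np.asarray(px,float))
    u=cv2.undistortPoints(p.reshape(-1,1,2),K,np.array([m['k1'],0,0,0,0.])).reshape(-1,2)
    d=np.c_[u,np.ones(len(u))]@m['R']
    return -m['R'].T@m['t'],d
def onz(n,px,z):
    c,d=ray(n,px); return c+d*((z-c[2])/d[:,2:])
def proj(n,X):
    m=camera_model(n)
    return cv2.projectPoints(np.atleast_2d(np.asarray(X,float)),cv2.Rodrigues(m['R'])[0],m['t'],m['camera_matrix'],np.array([m['k1'],0,0,0,0.]))[0].reshape(-1,2)
def handles(img,n,box,z=0.05,th=165):
    hsv=cv2.cvtColor(img,cv2.COLOR_RGB2HSV)
    m=((hsv[...,2]>th)&(hsv[...,1]<50)).astype(np.uint8)*255
    mm=np.zeros_like(m);x0,y0,x1,y1=box;mm[y0:y1,x0:x1]=m[y0:y1,x0:x1]
    cs,h=cv2.findContours(mm,cv2.RETR_CCOMP,cv2.CHAIN_APPROX_NONE)
    out=[]
    for c,hh in zip(cs,h[0]):
        if hh[3]>=0 and cv2.contourArea(c)>150: out.append(c[:,0,:])
    return mm,out
E
python3 - <<'E'
from h import *
for n,box in(("top",(225,90,400,240)),("scene",(230,150,360,270))):
    im=cv2.imread(f"pics/{n}0.png")[:,:,::-1].copy()
    mm,o=handles(im,n,box)
    for c in o:
        W=onz(n,c,0.05)[:,:2].astype(np.float32)
        print(n,c.mean(0),cv2.minAreaRect(W))
    big=cv2.resize(np.hstack([im[box[1]:box[3],box[0]:box[2]],np.repeat(mm[box[1]:box[3],box[0]:box[2],None],3,2)]),None,fx=2.2,fy=2.2,interpolation=cv2.INTER_CUBIC)
    cv2.imwrite(f"pics/{n}_m.png",big[:,:,::-1])
# others
print(onz("top",[[422,200],[259,261]],0.04), onz("top",[[400,72],[520,72],[424,190],[472,194]],0.25))
E
```

```text
top [280.70526316 209.01052632] ((0.4574430286884308, 0.28823432326316833), (0.05530144274234772, 0.06224614754319191), 26.952505111694336)
top [323.13978495 188.56989247] ((0.5027942657470703, 0.19880403578281403), (0.05419490486383438, 0.06082696467638016), 28.043989181518555)
top [365.57777778 168.1       ] ((0.5486647486686707, 0.10995753109455109), (0.05342983081936836, 0.06116686016321182), 27.844749450683594)
scene [308.62352941 239.14117647] ((0.45658931136131287, 0.28793537616729736), (0.05307018756866455, 0.06068503111600876), 27.606475830078125)
scene [319.75324675 205.62337662] ((0.5027521252632141, 0.19910085201263428), (0.05291995033621788, 0.06165536493062973), 27.260717391967773)
scene [329.79710145 176.17391304] ((0.5486388802528381, 0.1096971184015274), (0.053443543612957, 0.06189556047320366), 26.027326583862305)
[[ 0.48427115 -0.01361184  0.04      ]
 [ 0.34505111  0.33210459  0.04      ]] [[ 0.69380383  0.07181236  0.25      ]
 [ 0.70087712 -0.1350925   0.25      ]
 [ 0.49374061  0.02819444  0.25      ]
 [ 0.48911324 -0.05309035  0.25      ]]
```

View pics/top_m.png

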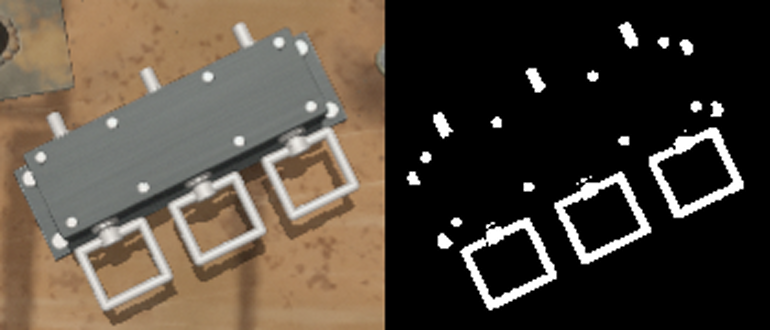

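View pics/scene_m.png

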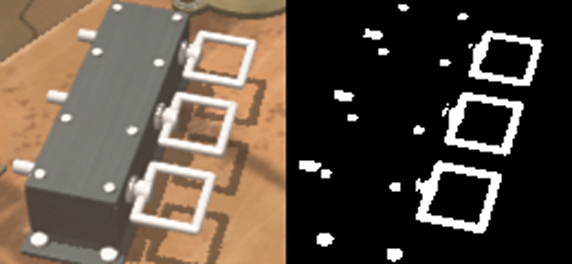

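Both views agree to 1 mm. The opening centres are L (0.457,0.288), M (0.503,0.199) and R (0.549,0.110), spaced 100 mm apart. I'll use shut fingers as a hook, with the jaw axis along the fixture's y.

```bash
cat >> h.py <<'E'
from scipy.spatial.transform import Rotation as Ro
C={'L':(.457,.288),'M':(.5028,.199),'R':(.5487,.110)}
fx=np.array([.890,.456,0]); fy=np.array([-.456,.890,0])
def state():
    o=bot.get_obs();R=Ro.from_quat(np.roll(o['eef_rot'],-1)).as_matrix()
    return o,R
def delta(X):
    o,R=state();return R.T@(np.array(X)-o['position'])*1000
E
python3 - <<'E'
from h import *
o,R=state();print(R.round(3))
print("to L high",delta([.457,.288,.40]).round(1))
for s in(1,-1):
    z=s*fy;y=np.array([0,0,-1]);Rt=np.c_[np.cross(y,z),y,z]
    print(s,np.degrees((Ro.from_matrix(R.T@Rt)).as_rotvec()).round(1))
E
```

```text
[[ 0.94  -0.001 -0.342]
 [ 0.342  0.002  0.94 ]
 [-0.    -1.     0.002]]
to L high [527.8   5.  664.4]
1 [-0.1 -7.1  0. ]
-1 [-0.000e+00  1.729e+02 -1.000e-01]
```

Emit:
apply_moves([
  {"dp":[33,0,41],"spin":0,"gripper":0},
  {"dp":[66,0,83],"spin":-1,"gripper":0},
  {"dp":[99,0,125],"spin":-1,"gripper":0},
  {"dp":[132,0,166],"spin":-2,"gripper":0},
  {"dp":[165,0,208],"spin":-2,"gripper":0},
  {"dp":[198,0,249],"spin":-3,"gripper":0},
  {"dp":[231,0,291],"spin":-3,"gripper":0},
  {"dp":[264,0,332],"spin":-4,"gripper":0},
  {"dp":[297,0,374],"spin":-4,"gripper":0},
  {"dp":[330,0,415],"spin":-5,"gripper":0},
  {"dp":[363,0,457],"spin":-5,"gripper":0},
  {"dp":[396,0,498],"spin":-6,"gripper":0},
  {"dp":[429,0,540],"spin":-6,"gripper":0},
  {"dp":[462,0,582],"spin":-7,"gripper":0},
  {"dp":[495,0,623],"spin":-7.1,"gripper":0},
  {"dp":[528,0,664],"spin":-7.1,"gripper":0},
  {"dp":[528,0,664],"spin":-7.1,"gripper":0},
  {"dp":[528,0,664],"spin":-7.1,"gripper":0},
  {"dp":[528,0,664],"spin":-7.1,"gripper":0},
])

```text
clock: 2.48
position: [0.4571, 0.2868, 0.4053]
eef_rot: [0.688, -0.687, -0.165, 0.165]
wrist_force: [-1.5, -0.2, -0.1]
finger_gap: 0.0
```

```bash
python3 - <<'E'
from h import *
o,R=state();print(o['clock'],o['position'],R.round(3),o['wrist_force'],o['finger_gap'])
print("to L",delta([.457,.288,.203]).round(1))
E
```

```text
2.475 [0.45709519 0.28682149 0.4053042 ] [[ 0.891 -0.    -0.455]
 [ 0.455  0.002  0.891]
 [ 0.    -1.     0.002]] [-1.49706771 -0.16782269 -0.07993729] 6.750885317988914e-05
to L [  0.4 202.3   0.7]
```

Emit:
apply_moves([
  {"dp":[0,40,0]},
  {"dp":[0,80,1]},
  {"dp":[0,115,1]},
  {"dp":[0,130,1]},
  {"dp":[0,130,1]},
])

```text
schema error: expected keys gripper, dp, spin
```

```bash
python3 - <<'E'
from h import *
o,R=state();print(o['clock'],o['position'],o['wrist_force'])
print("to L",delta([.457,.288,.203]).round(1))
im=grab_frame("scene")[140:290,220:400]
cv2.imwrite("pics/s1.png",cv2.resize(im,None,fx=4,fy=4,interpolation=cv2.INTER_CUBIC)[:,:,::-1])
E
```

```text
2.475 [0.45709519 0.28682149 0.4053042 ] [-1.49706771 -0.16782269 -0.07993729]
to L [  0.4 202.3   0.7]
```

View pics/s1.png

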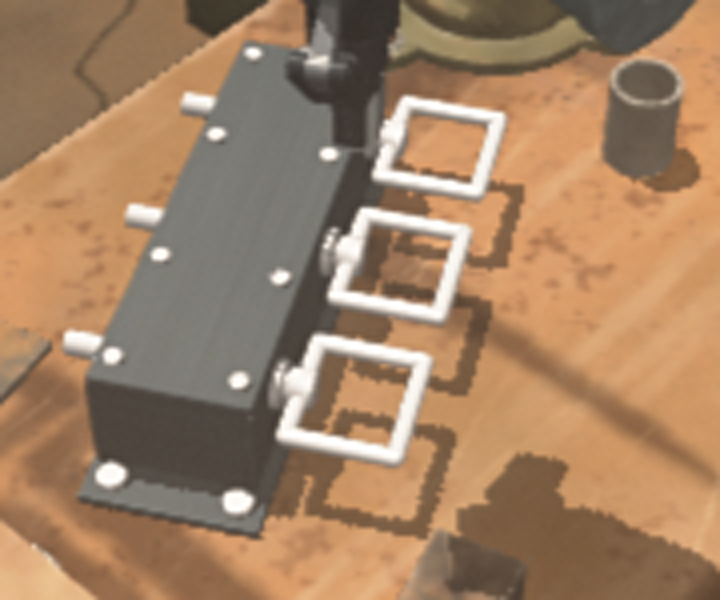

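The move was refused because every row needs all the keys. The picture shows the fingers still high above the scene.

Emit:
apply_moves([
  {"dp":[0,40,0],"spin":0,"gripper":0},
  {"dp":[0,80,1],"spin":0,"gripper":0},
  {"dp":[0,115,1],"spin":0,"gripper":0},
  {"dp":[0,130,1],"spin":0,"gripper":0},
  {"dp":[0,130,1],"spin":0,"gripper":0},
  {"dp":[0,130,1],"spin":0,"gripper":0},
])

```text
clock: 3.28
position: [0.4571, 0.2882, 0.2772]
eef_rot: [0.689, -0.686, -0.166, 0.164]
wrist_force: [-0.5, 0.5, -0.1]
finger_gap: 0.002
```

```bash
python3 - <<'E'
from h import *
o,R=state();print(o['clock'],o['position'],o['wrist_force'])
print("to L",delta([.457,.288,.203]).round(1))
im=grab_frame("scene")[140:290,220:400]
cv2.imwrite("pics/s2.png",cv2.resize(im,None,fx=4,fy=4,interpolation=cv2.INTER_CUBIC)[:,:,::-1])
E
```

```text
3.275 [0.45712547 0.28819849 0.27723086] [-0.51305552  0.48443175 -0.09098561]
to L [-0.5 74.2 -0.3]
```

View pics/s2.png

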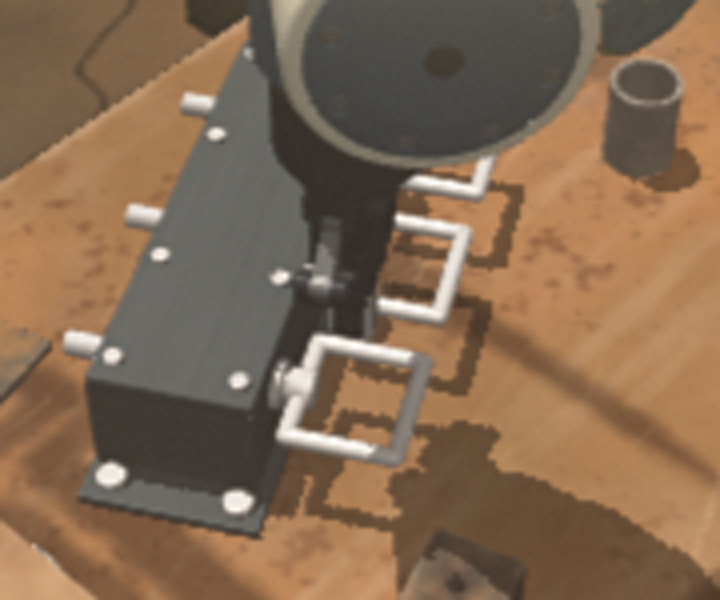

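The fingertips are at crop (350,335), about 100 mm up, and in line to drop into the left loop. I'll lower them.

Emit:
apply_moves([
  {"dp":[0,25,0],"spin":0,"gripper":0},
  {"dp":[0,50,0],"spin":0,"gripper":0},
  {"dp":[0,70,0],"spin":0,"gripper":0},
  {"dp":[0,76,0],"spin":0,"gripper":0},
  {"dp":[0,76,0],"spin":0,"gripper":0},
  {"dp":[0,76,0],"spin":0,"gripper":0},
])

```text
clock: 4.08
position: [0.4577, 0.2889, 0.2024]
eef_rot: [0.689, -0.686, -0.167, 0.164]
wrist_force: [-0.5, -0.6, -0.3]
finger_gap: -0.002
```

```bash
python3 - <<'E'
from h import *
o,R=state();print(o['clock'],o['position'],o['wrist_force'])
print("to L",delta([.457,.288,.203]).round(1))
im=grab_frame("scene")[140:290,220:400]
cv2.imwrite("pics/s3.png",cv2.resize(im,None,fx=4,fy=4,interpolation=cv2.INTER_CUBIC)[:,:,::-1])
E
```

```text
4.075 [0.45767632 0.28892274 0.20242471] [-0.45562842 -0.57350304 -0.31431679]
to L [-1.  -0.6 -0.5]
```

View pics/s3.png

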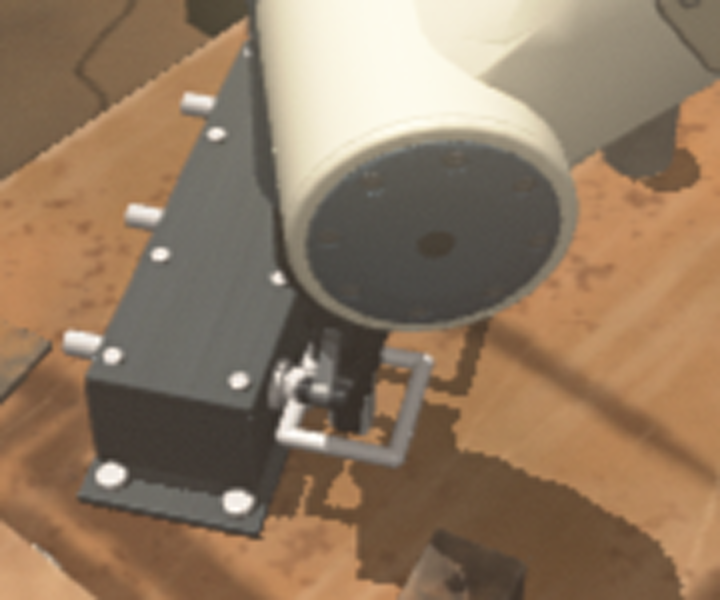

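The fingers stand inside the left loop with no contact force. I'll approach the bar.

Emit:
apply_moves([
  {"dp":[-5,0,0],"spin":0,"gripper":0},
  {"dp":[-10,0,0],"spin":0,"gripper":0},
  {"dp":[-14,0,0],"spin":0,"gripper":0},
  {"dp":[-18,0,0],"spin":0,"gripper":0},
  {"dp":[-18,0,0],"spin":0,"gripper":0},
])

```text
clock: 4.75
position: [0.442, 0.281, 0.2026]
eef_rot: [0.689, -0.686, -0.168, 0.163]
wrist_force: [4.9, 1.5, -2.2]
finger_gap: -0.001
```

```bash
cat > f.py <<'E'
from h import *
import sys
o,R=state();k=sys.argv[1];d=-delta([*C[k],.203])
print(o['clock'],"offset from",k,d.round(1),"F tool",(R.T@o['wrist_force']).round(2))
E
python3 f.py L
```

```text
4.75 offset from L [-16.5   0.3   0.6] F tool [ 5.07  2.27 -0.91]
```

Emit:
apply_moves([
  {"dp":[-3,0,0],"spin":0,"gripper":0},
  {"dp":[-5,0,0],"spin":0,"gripper":0},
  {"dp":[-5,0,0],"spin":0,"gripper":0},
])

```text
clock: 5.12
position: [0.4383, 0.2792, 0.2028]
eef_rot: [0.689, -0.685, -0.169, 0.162]
wrist_force: [6.2, 1.0, -3.7]
finger_gap: 0.004
```

```bash
python3 f.py L
```

```text
5.125 offset from L [-20.7  -0.    0.7] F tool [ 5.92  3.75 -1.96]
```

Emit:
apply_moves([
  {"dp":[-3,0,0],"spin":0,"gripper":0},
  {"dp":[-6,0,0],"spin":0,"gripper":0},
  {"dp":[-6,0,0],"spin":0,"gripper":0},
])

```text
clock: 5.5
position: [0.4336, 0.2768, 0.2029]
eef_rot: [0.69, -0.685, -0.17, 0.162]
wrist_force: [6.3, 0.4, -3.8]
finger_gap: 0.001
```

```bash
python3 f.py L
```

```text
5.5 offset from L [-25.9  -0.2   0.7] F tool [ 5.79  3.87 -2.52]
```

Force stays near 6 N while the bar advances, so the left pin slides. I'll draw it on to the stop.

Emit:
apply_moves([
  {"dp":[-5,0,0],"spin":0,"gripper":0},
  {"dp":[-10,0,0],"spin":0,"gripper":0},
  {"dp":[-15,0,0],"spin":0,"gripper":0},
  {"dp":[-20,0,0],"spin":0,"gripper":0},
  {"dp":[-25,0,0],"spin":0,"gripper":0},
  {"dp":[-30,0,0],"spin":0,"gripper":0},
  {"dp":[-34,0,0],"spin":0,"gripper":0},
  {"dp":[-34,0,0],"spin":0,"gripper":0},
  {"dp":[-34,0,0],"spin":0,"gripper":0},
])

```text
clock: 6.62
position: [0.4041, 0.2617, 0.2029]
eef_rot: [0.69, -0.685, -0.171, 0.161]
wrist_force: [6.9, 0.2, -2.8]
finger_gap: 0.003
```

```bash
python3 f.py L
```

```text
6.625 offset from L [-59.   -0.7   0.7] F tool [ 6.21  2.9  -3.04]
```

Emit:
apply_moves([
  {"dp":[-3,0,0],"spin":0,"gripper":0},
  {"dp":[-6,0,0],"spin":0,"gripper":0},
  {"dp":[-7,0,0],"spin":0,"gripper":0},
  {"dp":[-7,0,0],"spin":0,"gripper":0},
  {"dp":[-7,0,0],"spin":0,"gripper":0},
])

```text
clock: 7.25
position: [0.3989, 0.2591, 0.2031]
eef_rot: [0.69, -0.685, -0.172, 0.16]
wrist_force: [7.6, 1.0, -3.6]
finger_gap: 0.004
```

```bash
python3 f.py L
```

```text
7.25 offset from L [-64.9  -1.3   0.8] F tool [ 7.15  3.75 -2.55]
```

Emit:
apply_moves([
  {"dp":[-3,0,0],"spin":0,"gripper":0},
  {"dp":[-5,0,0],"spin":0,"gripper":0},
  {"dp":[-5,0,0],"spin":0,"gripper":0},
  {"dp":[-5,0,0],"spin":0,"gripper":0},
])

```text
clock: 7.75
position: [0.3958, 0.2577, 0.2036]
eef_rot: [0.69, -0.684, -0.174, 0.159]
wrist_force: [10.2, 2.0, -6.2]
finger_gap: -0.001
```

```bash
python3 f.py L
```

```text
7.75 offset from L [-68.2  -2.    1. ] F tool [ 9.88  6.38 -2.89]
```

Force now rises with travel at about 0.8 N/mm, so the pin is at its stop. I'll ease off into the opening and lift.

Emit:
apply_moves([
  {"dp":[4,0,0],"spin":0,"gripper":0},
  {"dp":[8,0,0],"spin":0,"gripper":0},
  {"dp":[12,0,0],"spin":0,"gripper":0},
  {"dp":[16,0,1],"spin":0,"gripper":0},
  {"dp":[20,0,1],"spin":0,"gripper":0},
  {"dp":[21,0,1],"spin":0,"gripper":0},
  {"dp":[21,0,1],"spin":0,"gripper":0},
])

```text
clock: 8.62
position: [0.414, 0.2681, 0.2039]
eef_rot: [0.69, -0.684, -0.173, 0.159]
wrist_force: [0.0, -0.4, 0.2]
finger_gap: -0.004
```

```bash
python3 f.py L; python3 -c "
from h import *
o,R=state();print(R.round(4))"
```

```text
8.625 offset from L [-47.3  -1.9   2. ] F tool [-0.15 -0.2  -0.33]
[[ 0.889   0.0174 -0.4575]
 [ 0.4573  0.0131  0.8892]
 [ 0.0214 -0.9998  0.0037]]
```

Emit:
apply_moves([
  {"dp":[0,-20,0],"spin":0,"gripper":0},
  {"dp":[0,-50,0],"spin":0,"gripper":0},
  {"dp":[0,-80,0],"spin":0,"gripper":0},
  {"dp":[0,-90,0],"spin":0,"gripper":0},
  {"dp":[0,-90,0],"spin":0,"gripper":0},
])

```text
clock: 9.25
position: [0.4123, 0.2669, 0.294]
eef_rot: [0.691, -0.684, -0.174, 0.159]
wrist_force: [-0.4, -0.7, 0.3]
finger_gap: 0.001
```

```bash
cat > f.py <<'E'
from h import *
import sys
o,R=state();k=sys.argv[1]
tip=o['position']+R[:,1]*.173
v=np.array([*C[k],.030])-tip
print(round(o['clock'],2),"tip->",k,"in tool",(R.T@v*1000).round(1),"F tool",(R.T@o['wrist_force']).round(2),"tilt",R[:2,1].round(4),"yaw",np.degrees(np.arctan2(R[1,0],R[0,0])).round(2))
E
python3 f.py M
python3 - <<'E'
from h import *
im=grab_frame("scene")[140:290,220:400]
cv2.imwrite("pics/s4.png",cv2.resize(im,None,fx=4,fy=4,interpolation=cv2.INTER_CUBIC)[:,:,::-1])
E
```

```text
9.25 tip-> M in tool [  43.5   91.5 -102.9] F tool [-0.65 -0.33 -0.48] tilt [0.0177 0.0139] yaw 27.21
```

View pics/s4.png

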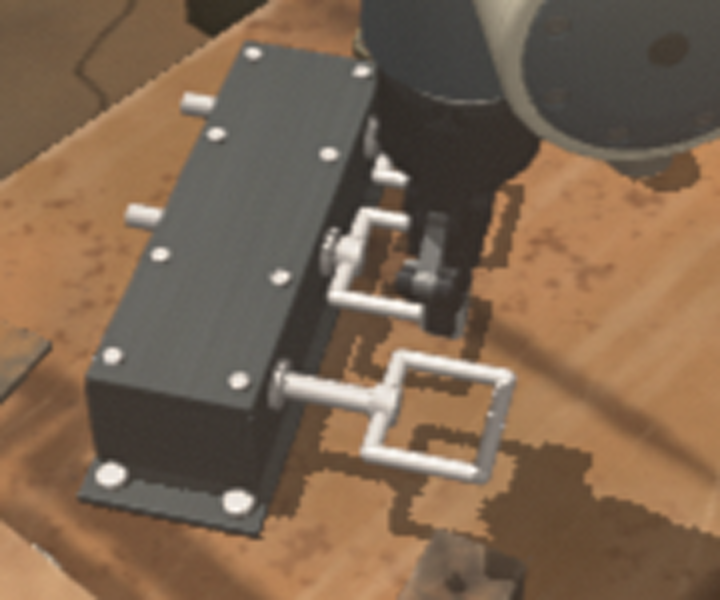

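The left pin now stands well out: its shank shows from (285,385) to (385,405) in the crop, and its rear stub is gone. On to the middle handle.

Emit:
apply_moves([
  {"dp":[15,0,-35],"spin":0,"gripper":0},
  {"dp":[30,0,-70],"spin":0,"gripper":0},
  {"dp":[43,0,-103],"spin":0,"gripper":0},
  {"dp":[43,0,-103],"spin":0,"gripper":0},
  {"dp":[43,20,-103],"spin":0,"gripper":0},
  {"dp":[43,45,-103],"spin":0,"gripper":0},
  {"dp":[43,70,-103],"spin":0,"gripper":0},
  {"dp":[43,88,-103],"spin":0,"gripper":0},
  {"dp":[43,92,-103],"spin":0,"gripper":0},
  {"dp":[43,92,-103],"spin":0,"gripper":0},
  {"dp":[43,92,-103],"spin":0,"gripper":0},
])

```text
clock: 10.68
position: [0.4992, 0.1963, 0.2024]
eef_rot: [0.69, -0.684, -0.174, 0.159]
wrist_force: [-0.3, -0.1, -0.1]
finger_gap: 0.002
```

```bash
python3 f.py M
```

```text
10.68 tip-> M in tool [ 0.7 -0.6  0.1] F tool [-0.32  0.13  0.09] tilt [0.0175 0.0134] yaw 27.22
```

Emit:
apply_moves([
  {"dp":[-5,0,0],"spin":0,"gripper":0},
  {"dp":[-10,0,0],"spin":0,"gripper":0},
  {"dp":[-14,0,0],"spin":0,"gripper":0},
  {"dp":[-18,0,0],"spin":0,"gripper":0},
  {"dp":[-21,0,0],"spin":0,"gripper":0},
  {"dp":[-21,0,0],"spin":0,"gripper":0},
])

```text
clock: 11.42
position: [0.4817, 0.1874, 0.2028]
eef_rot: [0.691, -0.683, -0.176, 0.158]
wrist_force: [7.4, 2.7, -4.8]
finger_gap: -0.0
```

```bash
python3 f.py M
```

```text
11.43 tip-> M in tool [19.3  0.3 -0.1] F tool [ 7.65  5.04 -1.01] tilt [0.0223 0.016 ] yaw 27.27
```

Emit:
apply_moves([
  {"dp":[-3,0,0],"spin":0,"gripper":0},
  {"dp":[-5,0,0],"spin":0,"gripper":0},
  {"dp":[-5,0,0],"spin":0,"gripper":0},
])

```text
clock: 11.8
position: [0.4789, 0.1862, 0.2035]
eef_rot: [0.691, -0.683, -0.178, 0.156]
wrist_force: [8.7, 2.5, -6.1]
finger_gap: 0.001
```

```bash
python3 f.py M
```

```text
11.8 tip-> M in tool [21.2  1.3 -0.3] F tool [ 8.67  6.37 -1.79] tilt [0.028  0.0192] yaw 27.31
```

Force is building over the travel, so the middle pin looks held. I'll increase the pull gradually.

Emit:
apply_moves([
  {"dp":[-3,0,0],"spin":0,"gripper":0},
  {"dp":[-6,0,0],"spin":0,"gripper":0},
  {"dp":[-8,0,0],"spin":0,"gripper":0},
  {"dp":[-10,0,0],"spin":0,"gripper":0},
  {"dp":[-10,0,0],"spin":0,"gripper":0},
])

```text
clock: 12.42
position: [0.4729, 0.1834, 0.2044]
eef_rot: [0.692, -0.682, -0.182, 0.153]
wrist_force: [13.9, 4.4, -9.1]
finger_gap: 0.002
```

```bash
python3 f.py M
```

```text
12.43 tip-> M in tool [26.1  2.7 -0.7] F tool [13.95  9.73 -2.57] tilt [0.037  0.0243] yaw 27.39
```

Force is 14 N and clearly rising, so the middle pin is held. I'll hold for over half a second, keeping the commanded lead.

Emit:
apply_moves([
  {"dp":[-5,0,0],"spin":0,"gripper":0},
  {"dp":[-5,0,0],"spin":0,"gripper":0},
  {"dp":[-5,0,0],"spin":0,"gripper":0},
  {"dp":[-5,0,0],"spin":0,"gripper":0},
  {"dp":[-5,0,0],"spin":0,"gripper":0},
])

```text
clock: 13.05
position: [0.4713, 0.183, 0.2056]
eef_rot: [0.693, -0.68, -0.186, 0.149]
wrist_force: [13.4, 4.5, -8.9]
finger_gap: -0.002
```

```bash
python3 f.py M
```

```text
13.05 tip-> M in tool [25.6  4.3 -1.2] F tool [13.46  9.62 -2.26] tilt [0.0462 0.0297] yaw 27.46
```

Held at about 14 N. Now I'll release slowly.

Emit:
apply_moves([
  {"dp":[1,0,0],"spin":0,"gripper":0},
  {"dp":[5,0,0],"spin":0,"gripper":0},
  {"dp":[9,0,0],"spin":0,"gripper":0},
  {"dp":[13,0,0],"spin":0,"gripper":0},
  {"dp":[17,0,0],"spin":0,"gripper":0},
  {"dp":[21,0,-1],"spin":0,"gripper":0},
  {"dp":[25,0,-1],"spin":0,"gripper":0},
  {"dp":[25,0,-1],"spin":0,"gripper":0},
  {"dp":[25,0,-1],"spin":0,"gripper":0},
])

```text
clock: 14.18
position: [0.4939, 0.1935, 0.2069]
eef_rot: [0.693, -0.68, -0.186, 0.15]
wrist_force: [-0.0, -0.5, 0.5]
finger_gap: 0.003
```

```bash
python3 f.py M
```

```text
14.18 tip-> M in tool [ 0.8  4.2 -0.2] F tool [-0.21 -0.56 -0.44] tilt [0.046  0.0295] yaw 27.45
```

Emit:
apply_moves([
  {"dp":[0,-20,0],"spin":0,"gripper":0},
  {"dp":[0,-50,0],"spin":0,"gripper":0},
  {"dp":[0,-80,0],"spin":0,"gripper":0},
  {"dp":[0,-95,0],"spin":0,"gripper":0},
  {"dp":[0,-95,0],"spin":0,"gripper":0},
])

```text
clock: 14.8
position: [0.4895, 0.1908, 0.3023]
eef_rot: [0.693, -0.68, -0.187, 0.149]
wrist_force: [0.1, 0.1, -0.5]
finger_gap: -0.002
```

```bash
python3 f.py R
python3 - <<'E'
from h import *
im=grab_frame("scene")[140:290,220:400]
cv2.imwrite("pics/s5.png",cv2.resize(im,None,fx=4,fy=4,interpolation=cv2.INTER_CUBIC)[:,:,::-1])
cv2.imwrite("pics/t5.png",grab_frame("top")[:,:,::-1])
E
```

```text
14.8 tip-> R in tool [-1.000e-01  9.920e+01 -1.005e+02] F tool [ 0.11  0.55 -0.  ] tilt [0.0473 0.0307] yaw 27.45
```

View pics/s5.png

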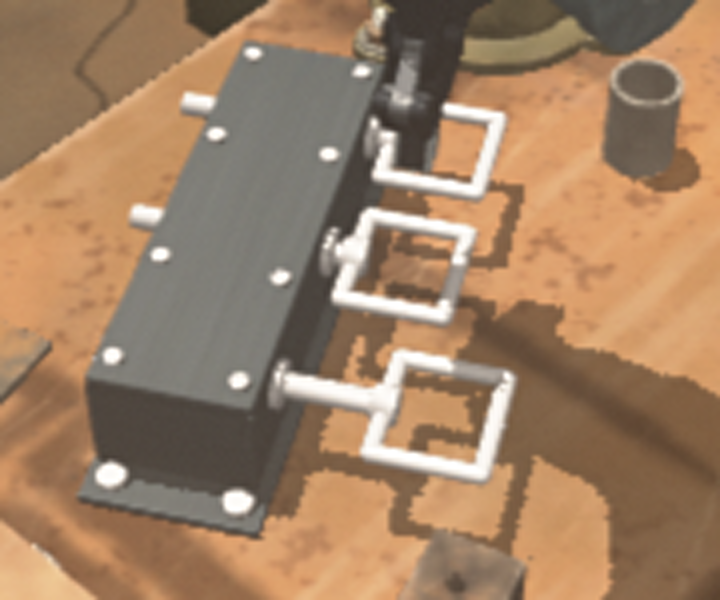

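View pics/t5.png

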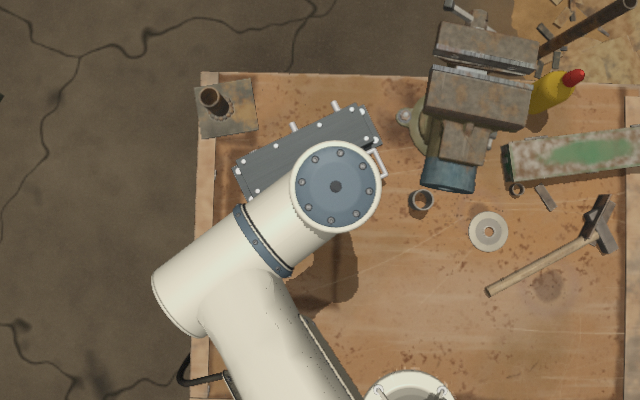

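The middle handle is home apart from its few mm of play, and the left pin is still fully out. The fingers are clear. The vice edge in the top view, near (430,95), is at about y=0.02, so the gripper at y=0.11 clears it. On to the right handle.

Emit:
apply_moves([
  {"dp":[0,0,-35],"spin":0,"gripper":0},
  {"dp":[0,0,-70],"spin":0,"gripper":0},
  {"dp":[0,0,-100],"spin":0,"gripper":0},
  {"dp":[0,0,-100],"spin":0,"gripper":0},
  {"dp":[0,20,-100],"spin":0,"gripper":0},
  {"dp":[0,45,-100],"spin":0,"gripper":0},
  {"dp":[0,70,-100],"spin":0,"gripper":0},
  {"dp":[0,92,-100],"spin":0,"gripper":0},
  {"dp":[0,99,-100],"spin":0,"gripper":0},
  {"dp":[0,99,-100],"spin":0,"gripper":0},
  {"dp":[0,99,-100],"spin":0,"gripper":0},
])

```text
clock: 16.27
position: [0.5399, 0.105, 0.202]
eef_rot: [0.693, -0.68, -0.186, 0.15]
wrist_force: [-0.4, -0.2, 0.6]
finger_gap: 0.002
```

```bash
python3 f.py R
```

```text
16.27 tip-> R in tool [ 0.9 -0.7 -0.5] F tool [-0.37 -0.62  0.02] tilt [0.0455 0.0293] yaw 27.46
```

Emit:
apply_moves([
  {"dp":[-5,0,0],"spin":0,"gripper":0},
  {"dp":[-10,0,0],"spin":0,"gripper":0},
  {"dp":[-14,0,0],"spin":0,"gripper":0},
  {"dp":[-18,0,0],"spin":0,"gripper":0},
  {"dp":[-22,0,0],"spin":0,"gripper":0},
  {"dp":[-26,0,0],"spin":0,"gripper":0},
  {"dp":[-26,0,0],"spin":0,"gripper":0},
])

```text
clock: 17.15
position: [0.5181, 0.0938, 0.2019]
eef_rot: [0.693, -0.68, -0.188, 0.148]
wrist_force: [4.4, 1.9, -0.5]
finger_gap: 0.002
```

```bash
python3 f.py R
```

```text
17.15 tip-> R in tool [24.3  0.7 -0.5] F tool [ 4.7   0.73 -0.37] tilt [0.051  0.0316] yaw 27.5
```

Force is only about 5 N after roughly 11 mm of bar travel, so the right pin appears to slide. I'll draw it on in small steps while watching the force.

```bash
python3 f.py R
```

```text
17.15 tip-> R in tool [24.3  0.7 -0.5] F tool [ 4.7   0.73 -0.37] tilt [0.051  0.0316] yaw 27.5
```

Emit:
apply_moves([
  {"dp":[-4,0,0],"spin":0,"gripper":0},
  {"dp":[-8,0,0],"spin":0,"gripper":0},
  {"dp":[-8,0,0],"spin":0,"gripper":0},
])

```text
clock: 17.52
position: [0.5121, 0.0907, 0.2022]
eef_rot: [0.693, -0.68, -0.19, 0.146]
wrist_force: [5.0, 3.3, -2.0]
finger_gap: -0.004
```

```bash
python3 f.py R
```

```text
17.52 tip-> R in tool [30.3  1.5 -0.5] F tool [5.81 2.38 0.61] tilt [0.0551 0.0335] yaw 27.52
```

Force stays near 6 N, so it slides. I'll draw it to the stop.

Emit:
apply_moves([
  {"dp":[-5,0,0],"spin":0,"gripper":0},
  {"dp":[-10,0,0],"spin":0,"gripper":0},
  {"dp":[-15,0,0],"spin":0,"gripper":0},
  {"dp":[-20,0,0],"spin":0,"gripper":0},
  {"dp":[-25,0,0],"spin":0,"gripper":0},
  {"dp":[-30,0,0],"spin":0,"gripper":0},
  {"dp":[-34,0,0],"spin":0,"gripper":0},
  {"dp":[-34,0,0],"spin":0,"gripper":0},
])

```text
clock: 18.52
position: [0.4839, 0.0761, 0.2019]
eef_rot: [0.694, -0.679, -0.193, 0.144]
wrist_force: [5.8, 4.2, 1.5]
finger_gap: -0.0
```

```bash
python3 f.py R
```

```text
18.52 tip-> R in tool [60.5  3.8 -0.6] F tool [ 7.18 -0.96  1.01] tilt [0.0625 0.0367] yaw 27.58
```

Emit:
apply_moves([
  {"dp":[-3,0,0],"spin":0,"gripper":0},
  {"dp":[-6,0,0],"spin":0,"gripper":0},
  {"dp":[-9,0,0],"spin":0,"gripper":0},
  {"dp":[-9,0,0],"spin":0,"gripper":0},
  {"dp":[-9,0,0],"spin":0,"gripper":0},
])

```text
clock: 19.15
position: [0.4786, 0.0735, 0.2028]
eef_rot: [0.694, -0.678, -0.197, 0.141]
wrist_force: [9.5, 6.6, -5.3]
finger_gap: 0.002
```

```bash
python3 f.py R
```

```text
19.15 tip-> R in tool [64.6  5.7 -0.8] F tool [11.06  6.21  1.44] tilt [0.0713 0.0407] yaw 27.64
```

It's at the stop, with force up to 11 N. I'll ease off, lift, then check.

Emit:
apply_moves([
  {"dp":[1,0,0],"spin":0,"gripper":0},
  {"dp":[5,0,0],"spin":0,"gripper":0},
  {"dp":[9,0,0],"spin":0,"gripper":0},
  {"dp":[13,0,0],"spin":0,"gripper":0},
  {"dp":[17,0,-1],"spin":0,"gripper":0},
  {"dp":[18,0,-1],"spin":0,"gripper":0},
  {"dp":[18,0,-1],"spin":0,"gripper":0},
])

```text
clock: 20.02
position: [0.4949, 0.0809, 0.2042]
eef_rot: [0.694, -0.678, -0.197, 0.141]
wrist_force: [0.2, -0.6, -0.5]
finger_gap: -0.0
```

```bash
python3 f.py R
```

```text
20.02 tip-> R in tool [46.8  5.6  0.3] F tool [-0.09  0.45 -0.61] tilt [0.0709 0.0406] yaw 27.63
```

Emit:
apply_moves([
  {"dp":[0,-20,0],"spin":0,"gripper":0},
  {"dp":[0,-50,0],"spin":0,"gripper":0},
  {"dp":[0,-85,0],"spin":0,"gripper":0},
  {"dp":[0,-120,0],"spin":0,"gripper":0},
  {"dp":[-40,-140,0],"spin":0,"gripper":0},
  {"dp":[-80,-150,0],"spin":0,"gripper":0},
  {"dp":[-110,-150,0],"spin":0,"gripper":0},
  {"dp":[-110,-150,0],"spin":0,"gripper":0},
  {"dp":[-110,-150,0],"spin":0,"gripper":0},
])

```text
clock: 21.15
position: [0.3873, 0.024, 0.3449]
eef_rot: [0.694, -0.678, -0.197, 0.141]
wrist_force: [1.1, 0.3, -0.1]
finger_gap: 0.002
```

```bash
python3 f.py R
python3 - <<'E'
from h import *
im=grab_frame("scene");cv2.imwrite("pics/s6.png",im[:,:,::-1])
t=grab_frame("top");cv2.imwrite("pics/t6.png",t[:,:,::-1])
for n,i,box in(("scene",im,(230,150,380,290)),("top",t,(225,90,410,260))):
    for th in (165,120):
        for c in handles(i,n,box,th=th)[1]:
            w=onz(n,c,.05)[:,:2];r=cv2.minAreaRect(w.astype(np.float32))
            p=np.array(r[0]);k=min(C,key=lambda k:abs((p-C[k])@fy[:2]))
            print(n,th,k,p.round(4),np.round(r[1],3),"out mm",round(float(-(p-C[k])@fx[:2]*1000),1))
E
```

```text
21.15 tip-> R in tool [156.3 155.9   0.3] F tool [ 1.05  0.16 -0.24] tilt [0.0716 0.0407] yaw 27.64
scene 165 L [0.4165 0.2672] [0.053 0.06 ] out mm 45.5
scene 165 M [0.5004 0.1978] [0.053 0.061] out mm 2.7
scene 165 R [0.5083 0.0891] [0.053 0.062] out mm 45.5
scene 120 L [0.4159 0.2679] [0.052 0.059] out mm 45.7
scene 120 M [0.4995 0.1986] [0.052 0.059] out mm 3.1
scene 120 R [0.5079 0.09  ] [0.053 0.06 ] out mm 45.5
top 165 L [0.4169 0.2673] [0.054 0.062] out mm 45.2
top 165 M [0.5005 0.1981] [0.053 0.062] out mm 2.5
top 165 R [0.509  0.0891] [0.055 0.061] out mm 44.8
top 120 L [0.4164 0.2671] [0.051 0.06 ] out mm 45.6
top 120 M [0.5004 0.1981] [0.051 0.06 ] out mm 2.5
top 120 R [0.5081 0.0889] [0.052 0.06 ] out mm 45.7
```

View pics/s6.png

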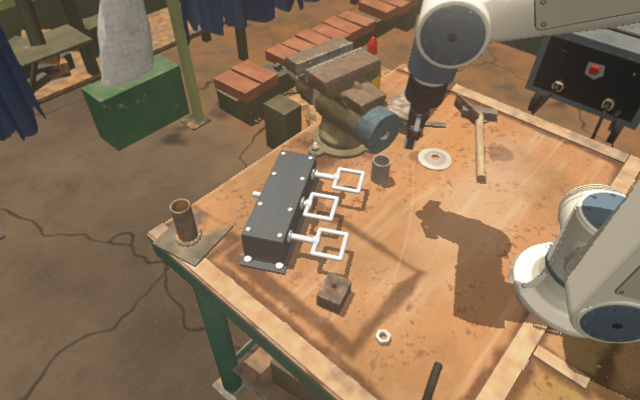

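View pics/t6.png

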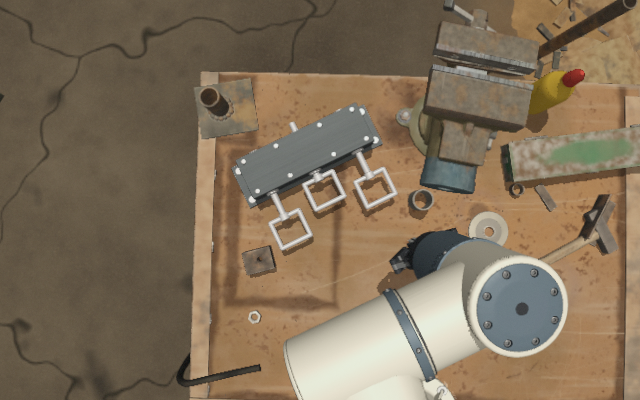

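Both views show the left and right handles about 45 mm out and the middle one 2.5–3 mm out. The tube (422,200) and the block (259,261) have not moved in the top view, and the arm is clear of everything.

```bash
python3 -c "
from bench import order
print(order.job_done())"
```

```text
the job is handed in; nothing more can be done
None
```

I tugged the three handles from left to right, and the job is handed in; no verdict was reported.

| Pin | What the pull showed | Final position (both cameras) |
|---|---|---|
| Left | Slid at about 6 N. I drew it to its stop, where the force rose to about 10 N. | about 45 mm out |
| Middle | Held a pull of about 14 N for over 0.6 s, then I eased it off. | 2.5–3 mm out, consistent with its play |
| Right | Slid at 5–7 N. I drew it to its stop, where the force rose to about 11 N. | about 45 mm out |

- **Last checks:** The handles read at rest in the pictures. By eye, the tube and the drilled block are where they were at the start. The arm stood clear with about 1 N on the wrist sensor, which I took as noise.
- **Disagreed:** The tool tilted by about 5° over the run, because each loaded move started again from the pose measured under load. I worked out the later fingertip positions with that tilt included.
- **Failed:** One move call was refused for missing keys before anything moved. I sent it again in full.

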